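# Fit the honing head to the bench sharpener

## Task

Build up the honing head on the upright spindle of the small bench sharpener: the slotted drive flange goes down fully home with its two slots over the turntable's two drive pins, then the stepped wooden honing wheel over the flange's hub with its narrow step upward, then the plain steel clamp ring flat on the wheel. Last, lower the winged cap over the flat-sided head of the spindle and turn it clockwise (seen from above) about a quarter turn, so that it is locked under the head with its wing crosswise to the flange's slots. Leave it all seated and released, and leave everything else on the bench standing where it is.

Things in the scene. Friction and masses are not known exactly. Their poses are not given: they have to be found in the camera images.
- spindle_seat (a point): Centre of the upper face of the dark turntable (92 mm across, 80 mm above the bench). z up the spindle, x through two domed steel drive pins, 8 mm thick, 9.5 mm high, 38 mm either side of the axis (same after a half turn). The spindle is 24 mm thick up to 66 mm above the seat. The turntable is geared and stiff (0.2 N m to turn) but may be turned
- spindle_head (a point): Centre of the top of the spindle, 86 mm above spindle_seat and turning with it; same axes. Above a 13 mm thick neck (from 66 to 78 mm over the seat) the head is 8 mm high, flat-sided, 24 mm long along x and 13 mm wide along y, bevelled on top
- sharpener: Grey bench sharpener, fixed: housing 186 (x) by 150 (y) mm, 70 mm high; origin on the bench under the spindle's axis. On its +x side stands a tool rest: a 12 mm steel bar along y, 86 mm from the axis, 120 mm long, top 146 mm above the bench, on two legs at y = +60 and -60 mm
- drive_flange: Aluminium flange: disc 104 mm across, 12 mm thick, with a hub 36 mm across on top, 48 mm high in all, 28 mm bore right through. Two open slots 14 mm wide run along its x axis from 30 mm off the centre to the rim (same after a half turn). Origin at the centre of its underside, z up through the hub. Seated, the origin is on spindle_seat
- honing_wheel: Turned wooden wheel: 116 mm across and 18 mm thick below, then a step 54 mm across, 40 mm high in all, 40 mm bore right through. Origin at the centre of its underside, z up through the step. Seated on the flange's disc, its origin is 12 mm above spindle_seat and its top 4 mm above the hub
- clamp_ring: Plain steel ring 58 mm across, 18 mm thick, 28 mm bore; origin at the centre of its underside, z up. Seated on the wheel, its origin is 52 mm above spindle_seat
- lock_cap: Black cap 58 mm across, 23 mm high, with a wing: a bar 14 mm thick, 50 mm long along x, 23 to 45 mm above the underside. Origin: centre of underside. Below is a slot 27 (x) by 16 mm in a 6 mm plate, hollow above. It drops over the head only with x along the head's x, origin then 70 mm over spindle_seat; it then turns freely 90 degrees clockwise from above to a stop (not the other way)
- brush_tin: Empty grey tin 68 mm across, 105 mm high, loose, left or right of the work: leave it. Origin at the centre of its underside (another, fixed, at the back of the bench holds brushes)
- stain_tin: Dark brown tin 56 mm across, 63 mm high, loose, left or right of the work (a like one at the back is fixed): leave it. Origin at the centre of its underside
- wax_tin: Yellow tin 72 mm across, 41 mm high, loose, behind the sharpener: leave it. Origin at the centre of its underside
- sanding_block: Sanding block 62 (x) by 105 (y) by 31 mm, loose, behind the sharpener: leave it. Origin at the centre of its underside
Things that resemble listed ones, but are neither listed nor needed, are in the scene too. Leave any blue look-alike of the lock_cap alone.

How it is judged:
By the outcome, as a careful person would: the job done as asked, in the order asked, and still so for the second after the job is handed in, with the robot touching nothing.
It also fails if it takes over 72 s, if anything falls off the work surface, if the arm or the gripper's body presses on something with over 40 N, if the wrist force passes 120 N, or if a joint passes its speed limit or range.

## Robot

A 6-joint arm with a two-finger parallel gripper is mounted at the origin on a cart in front of the work surface, level with it; the furniture and walls round the work are solid. World frame = base frame: x ahead of the robot, y to its left, z up, the work surface at z = 0. Lengths are in m, angles in rad, forces in N, time in s.
With the tool pointing down it reaches from about 0.375 to 0.9 m from the base axis. Payload 3.1 kg.
Tool frame: the origin (TCP) lies between the finger pads; the fingertips stand 25 mm ahead of it and the grasp point (between the pads) lies 6 mm ahead of it (bot.tip_reach is the distance from the TCP to the fingertips, in m); z points along the fingers, y is the line along which they close (so a half turn about z gives the same grasp; the last joint's range is limited). The gripper opens to 85 mm and grips with 20 to 120 N. Pads are 22 mm wide; open, the fingers measure 114 mm over their backs; the gripper's body (76 mm by 85 mm) begins 54 mm behind the grasp point. The pads swing forward as they close: fully open they stand 13 mm farther back than shut.
Start: joints at [1.016, 0.527, 1.433, -0, 1.181, -0.178], TCP at [0.229, 0.581, 0.256] pointing down, gripper open.
Joint ranges: [-3.08, 3.08], [-0.75, 2.2], [0.22, 2.44], [-1.43, 4.57], [0, 2.65], [-2.85, 2.85]. Speed limits (rad/s): [2.79, 2.79, 3.14, 3.14, 3.14, 3.14].

## Interface

Orientations are given as a unit quaternion [x, y, z, w].
In Python, from cell import bot, camera, camera_model, masks_of, mark_of gives the robot as it stands. The module is installed in compiled form; this text tells all that it offers.
- The arm moves only by the tool play_rows, never from a script. Its argument "moves" is a list that holds one entry, the list of rows, each a list of 7 numbers: the shift along the tool's x, y, z in units of 40 mm (1.0 is 40 mm), then the turn, a rotation vector about the tool's x, y, z in units of 5 degrees (1.0 is 5 degrees), then the opening, from 0 (shut) to 1 (fully open). In form: [[[x, y, z, ax, ay, az, fingers], ...]]. A call has 1 to 10 rows; each row is the pose to reach, as a shift and turn from the pose commanded when the call began, along the tool's axes at that moment; what a row does not reach only later rows make up. A row lasts 1/12 s, in which the tool goes at most 41.7 mm and 7.16 degrees, less where a joint would pass 70% of its speed; a pose out of reach is approached as far as the arm can. A call with a gripper value outside its range is refused whole. The fingers move at their own pace and stop on an object; "squeeze" is the grip in N (left out, the last holds). Time passes only in rows, so rows that repeat a pose let the fingers close. It gives the time, the measured TCP pose, the force, the opening and the grip force at its end, in the units of the state.
- bot.read_state(): the state, without advancing time (a new reading comes with each control period).
- camera(name): name is "scene" or "side" or "wrist"; returns (picture, depth): 384x512x3 uint8, blue, green, red; 384x512 float32, m along the optical axis (not along the pixel's ray), 0 where there is no reading.
- camera_model(name): a dict with "fx", "fy", "cx", "cy" (pixels), "distortion" ([k1, k2, p1, p2, k3] as OpenCV has them; the pictures are not rectified), "rvec" (rotation vector, rad) and "tvec" (3), from world to camera coordinates, as OpenCV has them; the wrist camera has in their place "hand_eye" (4x4, takes a point from camera to tool coordinates, whose origin is the TCP and whose axes are the flange's). Camera axes: x right, y down, z forward; pixel columns grow to the right and rows downward; lengths in m; the calibration is good to about 2 mm. A picture is of the moment at which its call begins: read the wrist's pose just before it. camera_model takes no time and is no camera call.
- bot.hand_in(): hands the job in; it is judged then, once.
Trained networks look in the newest picture that a camera, given by its name, has taken for a name from the list of things; names that differ only in an ending like _2 or _b are one class to them, and where a whole thing is asked for, a point or a joint stands for the part that bears it (a point fixed in the world has none). Each returns a list of dicts, best first, with "confidence" (0 to 1); they miss things now and then, are a little off and sometimes report something else, mostly with a low value. They report only what shows in the picture. A call takes as long as a camera call. They do not tell look-alikes from the thing itself.
- masks_of(query, camera): "pixels" (384x512 bool, what is visible of it).
- mark_of(query, camera): "position" ([x, y, z] in m, in the coordinates of the camera as it stood for that picture, good to about 4 mm: a listed point, or the origin of a listed thing).
The state is a dict: "time_s": time; "q": joint angles; "qd": joint speeds; "joint_efforts": joint torques, N m; "tcp_pos": TCP position; "tool_rot": TCP orientation; "ft_force": force on the tool from outside, world axes, zero at the start; "torque": the same for the moment, N m; "finger_gap": finger opening in m; "grip_force": force on a finger pad.
Only numpy, scipy, OpenCV 4.12 (cv2) and the standard library are available. Lean on these libraries where they do the work, as an engineer would, in place of code of your own. Each camera call takes 0.05 s, during which the arm holds its last target. There are 200 camera calls.

## Working session

There is one attempt and no reset: what is moved stays moved. The work goes in short steps, Python scripts to look and compute and a tool call to move; the robot and the scene stay as the last step left them, time stands still between calls to the robot, and variables do not carry over. Pictures are saved under pics/ and viewed, at most 10 in all, crops included, and the job is handed in when it is done.

Besides the shell and the picture viewer there is one more tool, called after "Request:" as a command line: name --argument value ..., lists and objects as JSON in quotes. play_rows: Moves the arm, as the interface text tells. Its arguments: {"type":"object","properties":{"moves":{"type":"array"},"squeeze":{"type":"number"}},"required":["moves"]}

```bash
mkdir -p pics; cat > h.py <<'E'
import numpy as np, cv2
from scipy.spatial.transform import Rotation as R
from cell import bot, camera, camera_model, masks_of, mark_of
def ext(name, st=None):
    m=camera_model(name)
    if 'hand_eye' in m:
        st=st or bot.read_state()
        T=np.eye(4);T[:3,:3]=R.from_quat(st['tool_rot']).as_matrix();T[:3,3]=st['tcp_pos']
        return m,T@np.array(m['hand_eye'])
    Rc=cv2.Rodrigues(np.array(m['rvec'],float))[0];T=np.eye(4);T[:3,:3]=Rc.T;T[:3,3]=-Rc.T@np.array(m['tvec'],float).ravel()
    return m,T
def cloud(name,m,T,depth):
    h,w=depth.shape
    uv=np.stack(np.meshgrid(np.arange(w),np.arange(h)),-1).reshape(-1,1,2).astype(np.float32)
    K=np.array([[m['fx'],0,m['cx']],[0,m['fy'],m['cy']],[0,0,1.]])
    n=cv2.undistortPoints(uv,K,np.array(m['distortion'],float)).reshape(h,w,2)
    P=np.dstack([n*depth[...,None],depth])
    W=P@T[:3,:3].T+T[:3,3]; W[depth<=0]=np.nan
    return W
def shot(name):
    st=bot.read_state(); m,T=ext(name,st); p,d=camera(name)
    return p,d,m,T,cloud(name,m,T,d)
E
python3 - <<'E'
from h import *
ims=[]
for n in ['scene','side']:
    p,d,m,T,W=shot(n); np.savez(f'{n}.npz',p=p,W=W); ims.append(p)
    cv2.imwrite(f'pics/{n}0.png',cv2.resize(p,(800,600),interpolation=cv2.INTER_CUBIC))
    print(n,'campos',T[:3,3].round(3))
    for q in ['spindle_seat','spindle_head','sharpener','drive_flange','honing_wheel','clamp_ring','lock_cap','brush_tin','stain_tin','wax_tin','sanding_block']:
        for r in mark_of(q,n)[:3]:
            x=T[:3,:3]@np.array(r['position'])+T[:3,3]; print(q,round(r['confidence'],2),x.round(3))
E
```

```text
scene campos [-0.239 -0.627  1.192]
spindle_seat 0.66 [0.576 0.04  0.079]
spindle_head 0.89 [0.573 0.038 0.165]
sharpener 0.66 [0.566 0.038 0.001]
honing_wheel 0.55 [ 0.434  0.298 -0.001]
clamp_ring 0.45 [ 0.615 -0.275 -0.003]
clamp_ring 0.38 [ 0.439 -0.316  0.   ]
lock_cap 0.68 [0.614 0.282 0.002]
lock_cap 0.62 [ 0.761 -0.037 -0.001]
lock_cap 0.53 [0.731 0.301 0.002]
stain_tin 0.58 [ 0.523 -0.43   0.001]
wax_tin 0.49 [ 0.786  0.087 -0.004]
sanding_block 0.59 [ 0.769 -0.167 -0.002]
sanding_block 0.5 [ 0.52  -0.429 -0.001]
side campos [0.374 1.117 0.946]
spindle_seat 0.87 [0.569 0.038 0.077]
spindle_head 0.78 [0.568 0.034 0.167]
sharpener 0.76 [0.569 0.038 0.   ]
drive_flange 0.57 [ 0.438 -0.322 -0.004]
clamp_ring 0.55 [ 0.617 -0.276  0.   ]
lock_cap 0.84 [ 0.609  0.28  -0.003]
lock_cap 0.8 [ 0.728  0.303 -0.   ]
lock_cap 0.7 [ 0.685  0.384 -0.003]
brush_tin 0.76 [ 0.534  0.408 -0.001]
stain_tin 0.52 [ 0.523 -0.43  -0.001]
wax_tin 0.64 [ 0.787  0.089 -0.001]
sanding_block 0.57 [ 0.766 -0.171 -0.001]
```

View pics/scene0.png

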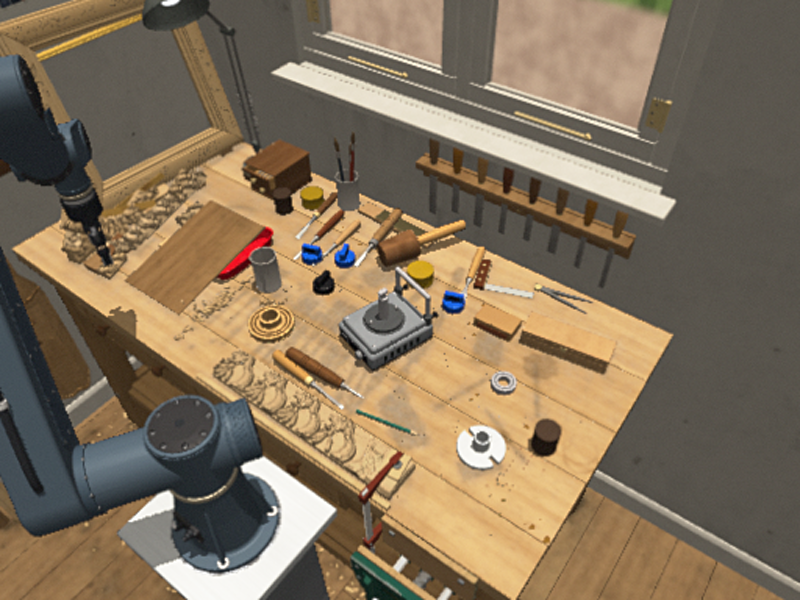

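View pics/side0.png

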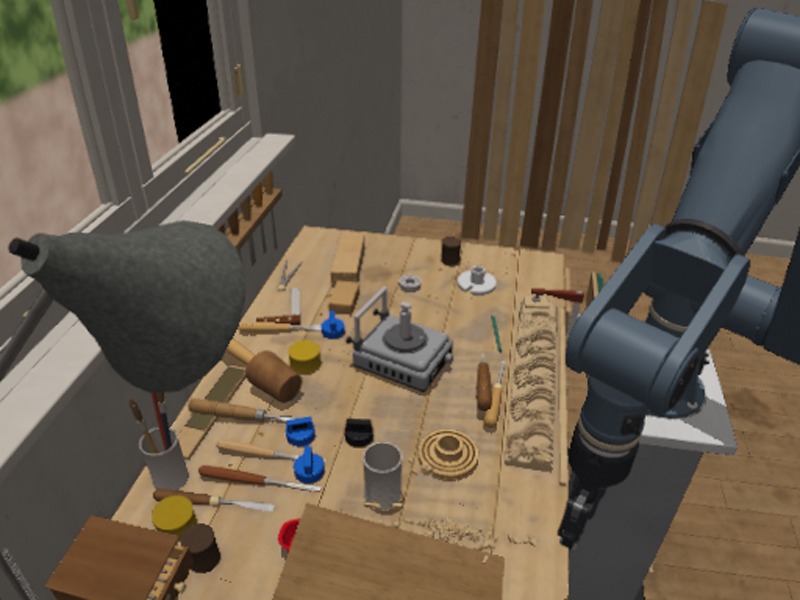

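The scene shows the flange (white disc, ~480,447) at right front, the ring (503,382), the wheel with its step up (271,322), the black cap (323,282), the sharpener (385,325). The side view agrees, with the black cap at (359,432).

```bash
python3 - <<'E'
from h import *
st=bot.read_state(); m,T=ext('wrist',st)
print(np.array(m['hand_eye']).round(3).tolist(), m['fx'],m['cx'],m['cy'], bot.tip_reach, st['finger_gap'])
print(R.from_quat(st['tool_rot']).as_matrix().round(3).tolist(), st['tcp_pos'])
# circle fits by height bands, both cams
C={'flange':(.438,-.32,48,.018,'hub'),'wheel':(.434,.298,40,.027,'step'),'ring':(.616,-.275,18,.029,''),'cap':(.611,.281,0,0,''),'head':(.57,.037,166,.012,'')}
for n in ['scene','side']:
    W=np.load(n+'.npz')['W'].reshape(-1,3)
    for k,(x,y,h,r,_) in C.items():
        s=W[np.hypot(W[:,0]-x,W[:,1]-y)<.075]
        hist=np.histogram(s[:,2],bins=np.arange(-.006,.2,.004))
        print(n,k,[(round(float(e)*1000),int(c)) for c,e in zip(*hist) if c>4])
E
```

```text
[[-0.0, -0.966, -0.259, 0.066], [1.0, -0.0, -0.0, 0.001], [0.0, -0.259, 0.966, -0.117], [0.0, 0.0, 0.0, 1.0]] 282.8364329571672 258.8203454697884 191.8984015146835 0.025 0.08531745237582476
[[-0.93, 0.367, 0.0], [0.367, 0.93, -0.0], [-0.0, 0.0, -1.0]] [0.22931713 0.58138015 0.25632993]
scene flange [(-6, 246), (-2, 368), (2, 103), (6, 201), (10, 258), (14, 54), (18, 17), (22, 11), (26, 17), (30, 8), (34, 16), (38, 11), (42, 19), (46, 21)]
scene wheel [(-6, 74), (-2, 138), (2, 73), (6, 28), (10, 64), (14, 188), (18, 147), (22, 36), (26, 23), (30, 18), (34, 36), (38, 21), (42, 11)]
scene ring [(-6, 259), (-2, 487), (2, 140), (6, 19), (10, 37), (14, 70), (18, 41)]
scene cap [(-6, 136), (-2, 288), (2, 103), (6, 17), (10, 10), (14, 12), (18, 26), (22, 31), (26, 13), (30, 7), (34, 6), (38, 12), (42, 19), (46, 8)]
scene head [(-6, 6), (-2, 8), (6, 6), (42, 5), (46, 14), (50, 18), (54, 15), (58, 9), (62, 55), (66, 221), (70, 204), (74, 94), (78, 175), (82, 46), (86, 7), (90, 9), (94, 5), (102, 5), (110, 6), (114, 8), (122, 6), (126, 7), (134, 5), (138, 5), (142, 11), (146, 10), (158, 5), (16
[... 171 characters left out ...]
 wheel [(-6, 208), (-2, 246), (2, 47), (6, 47), (10, 171), (14, 434), (18, 80), (22, 45), (26, 38), (30, 35), (34, 69), (38, 30)]
side ring [(-6, 146), (-2, 230), (2, 51), (6, 10), (10, 28), (14, 45), (18, 18)]
side cap [(-6, 505), (-2, 316), (2, 21), (6, 16), (10, 15), (14, 28), (18, 73), (22, 26), (26, 15), (30, 14), (34, 15), (38, 41), (42, 27)]
side head [(-6, 12), (-2, 8), (2, 6), (6, 6), (42, 6), (46, 12), (50, 21), (54, 12), (58, 21), (62, 62), (66, 329), (70, 115), (74, 134), (78, 148), (82, 27), (86, 11), (90, 5), (94, 10), (98, 5), (102, 6), (106, 7), (110, 5), (114, 5), (118, 10), (126, 7), (130, 8), (134, 5), (138, 7), (142, 14), (146, 5), (150, 5), (154, 6), (158, 7), (162, 12)]
```

Request:
play_rows --moves '[[[-8.74,-4.37,0,0,0,-4.3,1],[-8.74,-4.37,0,0,0,-4.3,1],[-8.74,-4.37,0,0,0,-4.3,1],[-8.74,-4.37,0,0,0,-4.3,1],[-8.74,-4.37,0,0,0,-4.3,1],[-8.74,-4.37,0,0,0,-4.3,1],[-8.74,-4.37,0,0,0,-4.3,1],[-8.74,-4.37,0,0,0,-4.3,1],[-8.74,-4.37,0,0,0,-4.3,1],[-8.74,-4.37,0,0,0,-4.3,1]]]'

```text
time_s: 2.03
tcp_pos: [0.4936, 0.2872, 0.2566]
tool_rot: [0.002, 1.0, -0.0, 0.001]
ft_force: [0.4, 0.1, 0.7]
finger_gap: 0.0855
grip_force: 0.0
```

Request:
play_rows --moves '[[[0,0,0,0,0,0,1],[0,0,0,0,0,0,1],[0,0,0,0,0,0,1]]]'

```text
time_s: 2.28
tcp_pos: [0.4898, 0.2907, 0.2562]
tool_rot: [0.0, 1.0, 0.0, -0.0]
ft_force: [0.5, -0.0, -0.4]
finger_gap: 0.0853
grip_force: 0.0
```

```bash
cat >> h.py <<'E'
def bev(p,d,m,T,x,y,h,half=.07,tol=.005,px=.0005):
    """mask (grid in mm/2) of where the surface lies at height h round (x,y); colour too. rows: +x up, cols: +y left"""
    g=np.arange(-half,half,px); X,Y=np.meshgrid(x-g,y-g,indexing='ij')
    P=np.stack([X,Y,np.full_like(X,h)],-1).reshape(-1,3)
    c=(P-T[:3,3])@T[:3,:3]
    K=np.array([[m['fx'],0,m['cx']],[0,m['fy'],m['cy']],[0,0,1.]])
    uv=cv2.projectPoints(c,np.zeros(3),np.zeros(3),K,np.array(m['distortion'],float))[0].reshape(*X.shape,2).astype(np.float32)
    col=cv2.remap(p,uv[...,0],uv[...,1],cv2.INTER_LINEAR)
    dd=cv2.remap(d,uv[...,0],uv[...,1],cv2.INTER_NEAREST)
    mk=np.abs(dd-c[:,2].reshape(X.shape))<tol
    return col,mk,X,Y
def circ(mk,X,Y,r):
    """best centre: max of disc-template correlation with contour fit"""
    n=cv2.morphologyEx(mk.astype(np.uint8),cv2.MORPH_OPEN,np.ones((5,5)))
    cs,_=cv2.findContours(n,cv2.RETR_EXTERNAL,cv2.CHAIN_APPROX_NONE)
    c=max(cs,key=cv2.contourArea); (u,v),s,a=cv2.fitEllipse(cv2.convexHull(c)); u=np.array([u,v])
    return np.array([X[0,0]-u[1]*.0005,Y[0,0]-u[0]*.0005]).round(4),(np.array(s)*.5).round(1)
E
python3 - <<'E'
from h import *
st=bot.read_state();p,d,m,T,W=shot('wrist'); np.savez('w1.npz',p=p,d=d,T=T)
c,mk,X,Y=bev(p,d,m,T,.434,.298,.040); print('wheel step',circ(mk,X,Y,0)); v=[c,cv2.merge([mk.astype(np.uint8)*255]*3)]
c,mk,X,Y=bev(p,d,m,T,.434,.298,.018); print('wheel disc',circ(mk,X,Y,0))
c,mk,X,Y=bev(p,d,m,T,.611,.281,.023); print('cap disc',circ(mk,X,Y,0))
c,mk,X,Y=bev(p,d,m,T,.611,.281,.045); v+=[c,cv2.merge([mk.astype(np.uint8)*255]*3)]
n=cv2.morphologyEx(mk.astype(np.uint8),cv2.MORPH_OPEN,np.ones((5,5)))
cs,_=cv2.findContours(n,0,1); cc=max(cs,key=cv2.contourArea); (a,b),s,ang=cv2.minAreaRect(cc); bp=cv2.boxPoints(((a,b),s,ang))
w=np.array([[X[0,0]-q[1]*.0005,Y[0,0]-q[0]*.0005] for q in bp]); print('wing',X[0,0]-b*.0005,Y[0,0]-a*.0005,np.array(s)*.5,w.round(4).tolist())
e=max([w[1]-w[0],w[2]-w[1]],key=np.linalg.norm); print('wing yaw',np.degrees(np.arctan2(e[1],e[0])))
top=np.hstack([cv2.resize(a,(300,300)) for a in v[:2]]);bot_=np.hstack([cv2.resize(a,(300,300)) for a in v[2:]])
cv2.imwrite('pics/b1.png',np.vstack([top,bot_]))
for q in ['honing_wheel','lock_cap']:
    for r in mark_of(q,'wrist')[:3]: print(q,r['confidence'],(T[:3,:3]@np.array(r['position'])+T[:3,3]).round(4))
E
```

```text
wheel step (array([0.4311, 0.296 ]), array([54.1, 54.3]))
wheel disc (array([0.4318, 0.2963]), array([114.4, 116.6]))
cap disc (array([0.6105, 0.2798]), array([57.6, 57.8]))
wing 0.6105546951293945 0.2795952377319336 [51.96014786 14.93184757] [[0.6353, 0.2905], [0.6373, 0.2757], [0.5858, 0.2687], [0.5838, 0.2835]]
wing yaw -172.30395421919178
honing_wheel 0.64 [ 0.4305  0.2975 -0.0027]
lock_cap 0.7 [ 0.6857  0.3823 -0.0009]
lock_cap 0.64 [ 0.7245  0.3009 -0.0012]
lock_cap 0.63 [ 0.613   0.2814 -0.0009]
```

View pics/b1.png

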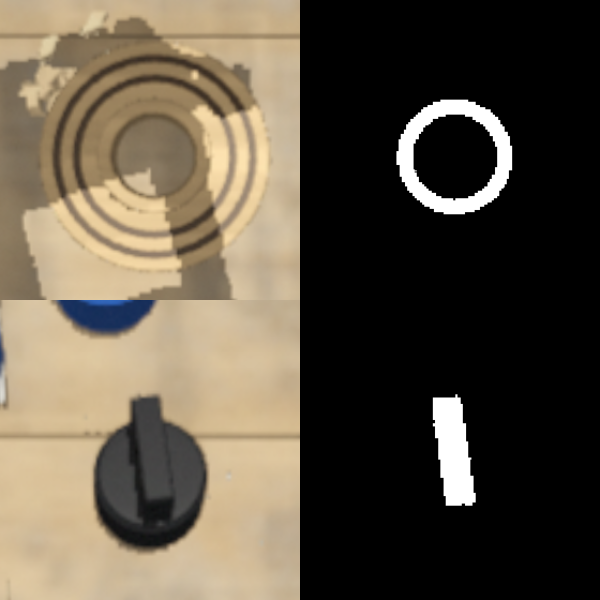

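BEV of wheel (centred near pixel 155,155) and the black cap with its wing (450,450 mask) fit well. Now over the spindle.

Request:
play_rows --moves '[[[-1.75,-6.25,-1.1,0,0,0,1],[-1.75,-6.25,-1.1,0,0,0,1],[-1.75,-6.25,-1.1,0,0,0,1],[-1.75,-6.25,-1.1,0,0,0,1],[-1.75,-6.25,-1.1,0,0,0,1],[-1.75,-6.25,-1.1,0,0,0,1],[-1.75,-6.25,-1.1,0,0,0,1],[-1.75,-6.25,-1.1,0,0,0,1],[-1.75,-6.25,-1.1,0,0,0,1],[-1.75,-6.25,-1.1,0,0,0,1]]]'

```text
time_s: 3.27
tcp_pos: [0.5593, 0.0422, 0.2999]
tool_rot: [-0.001, 1.0, 0.0, -0.001]
ft_force: [-0.5, -0.2, -0.1]
finger_gap: 0.0856
grip_force: 0.0
```

```bash
cat >> h.py <<'E'
def rect(mk,X,Y):
    n=cv2.morphologyEx(mk.astype(np.uint8),cv2.MORPH_OPEN,np.ones((5,5)))
    cs,_=cv2.findContours(n,0,1); cc=max(cs,key=cv2.contourArea); (a,b),s,_a=cv2.minAreaRect(cc); bp=cv2.boxPoints(((a,b),s,_a))
    w=np.array([[X[0,0]-q[1]*.0005,Y[0,0]-q[0]*.0005] for q in bp]); e=max([w[1]-w[0],w[2]-w[1]],key=np.linalg.norm)
    return (X[0,0]-b*.0005).round(4),(Y[0,0]-a*.0005).round(4),np.array(s).round(1)*.5,'yaw',(np.degrees(np.arctan2(e[1],e[0]))%180).round(1)
E
python3 - <<'E'
from h import *
st=bot.read_state();p,d,m,T,W=shot('wrist'); np.savez('w2.npz',p=p,d=d,T=T); print(st['tcp_pos'])
v=[]
c,mk,X,Y=bev(p,d,m,T,.57,.037,.166,.05); print('head',rect(mk,X,Y),circ(mk,X,Y,0)); v+=[c,cv2.merge([mk.astype(np.uint8)*255]*3)]
c,mk,X,Y=bev(p,d,m,T,.57,.037,.0895,.05,.004); v+=[c,cv2.merge([mk.astype(np.uint8)*255]*3)]
c,mk,X,Y=bev(p,d,m,T,.57,.037,.080,.06,.004); print('table',circ(mk,X,Y,0))
n,l,s,ce=cv2.connectedComponentsWithStats(mk.astype(np.uint8))
c,mk,X,Y=bev(p,d,m,T,.57,.037,.0895,.05,.004)
n,l,s,ce=cv2.connectedComponentsWithStats(mk.astype(np.uint8))
for i in range(1,n):
    if s[i,4]>30: print('pin?',s[i,4],X[0,0]-ce[i,1]*.0005,Y[0,0]-ce[i,0]*.0005)
cv2.imwrite('pics/b2.png',np.vstack([np.hstack([cv2.resize(a,(300,300)) for a in v[:2]]),np.hstack([cv2.resize(a,(300,300)) for a in v[2:]])]))
for q in ['spindle_seat','spindle_head','sharpener']:
    for r in mark_of(q,'wrist')[:3]: print(q,r['confidence'],(T[:3,:3]@np.array(r['position'])+T[:3,3]).round(4))
# bar
s=W[(W[...,2]>.138)&(W[...,2]<.152)&(np.hypot(W[...,0]-.57,W[...,1]-.037)>.05)&(np.hypot(W[...,0]-.57,W[...,1]-.037)<.12)]
if len(s)>5:
    c=s[:,:2].mean(0);u=np.linalg.svd(s[:,:2]-c)[2][0];print('bar',len(s),c,np.degrees(np.arctan2(u[1],u[0])))
E
```

```text
[0.55926915 0.0422474  0.29990423]
head (np.float64(0.5655), np.float64(0.039), array([13.3 , 23.95]), 'yaw', np.float64(166.9)) (array([0.5652, 0.0389]), array([16.6, 26.6]))
table (array([0.5657, 0.0387]), array([91.6, 92.1]))
pin? 115 0.6026173913043478 0.028839130434782603
pin? 107 0.5558364485981309 0.03970093457943925
pin? 185 0.5289783783783784 0.048224324324324316
spindle_seat 0.81 [0.5665 0.0421 0.0817]
spindle_head 0.95 [0.5654 0.0376 0.1623]
sharpener 0.74 [ 0.5671  0.0415 -0.001 ]
sharpener 0.59 [0.5636 0.0395 0.076 ]
sharpener 0.34 [ 0.613  -0.2719 -0.0025]
bar 1305 [0.64620349 0.01332474] 72.85748041491316
```

View pics/b2.png

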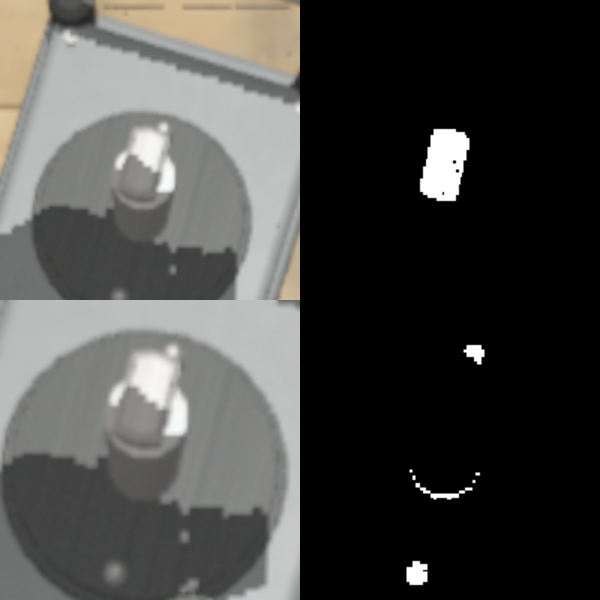

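Request:
play_rows --moves '[[[1,-8.5,1.1,0,0,0,1],[1,-8.5,1.1,0,0,0,1],[1,-8.5,1.1,0,0,0,1],[1,-8.5,1.1,0,0,0,1],[1,-8.5,1.1,0,0,0,1],[1,-8.5,1.1,0,0,0,1],[1,-8.5,1.1,0,0,0,1],[1,-8.5,1.1,0,0,0,1],[1,-8.5,1.1,0,0,0,1],[1,-8.5,1.1,0,0,0,1]]]'

```text
time_s: 4.3
tcp_pos: [0.5197, -0.3024, 0.2555]
tool_rot: [0.002, 1.0, -0.0, -0.0]
ft_force: [-0.0, -0.2, 0.2]
finger_gap: 0.0853
grip_force: 0.0
```

Request:
play_rows --moves '[[[0,0,0,0,0,0,1],[0,0,0,0,0,0,1]]]'

```text
time_s: 4.47
tcp_pos: [0.5202, -0.2975, 0.2562]
tool_rot: [-0.001, 1.0, 0.001, -0.0]
ft_force: [0.2, -0.1, 0.6]
finger_gap: 0.0852
grip_force: 0.0
```

```bash
python3 - <<'E'
from h import *
st=bot.read_state();p,d,m,T,W=shot('wrist'); np.savez('w3.npz',p=p,d=d,T=T); print(st['tcp_pos'])
v=[]
c,mk,X,Y=bev(p,d,m,T,.438,-.32,.048,.07); print('hub',circ(mk,X,Y,0)); 
c,mk,X,Y=bev(p,d,m,T,.438,-.32,.012,.07); print('disc',circ(mk,X,Y,0)); v+=[c,cv2.merge([mk.astype(np.uint8)*255]*3)]
cx,cy=circ(mk,X,Y,0)[0]
r=np.hypot(X-cx,Y-cy); a=np.degrees(np.arctan2(Y-cy,X-cx)); hole=(~mk)&(r>.036)&(r<.048)
s=np.exp(2j*np.radians(a[hole])); print('slot yaw',np.degrees(np.angle(s.mean()))/2,abs(s.mean()))
for k in range(-180,180,10): print(k,int((hole&(a>=k)&(a<k+10)).sum()),end='; ')
c,mk,X,Y=bev(p,d,m,T,.616,-.275,.018,.07); print('ring',circ(mk,X,Y,0)); v+=[c,cv2.merge([mk.astype(np.uint8)*255]*3)]
cv2.imwrite('pics/b3.png',np.vstack([np.hstack([cv2.resize(a,(300,300)) for a in v[:2]]),np.hstack([cv2.resize(a,(300,300)) for a in v[2:]])]))
E
```

```text
[ 0.52022542 -0.29745202  0.25624608]
hub (array([ 0.4371, -0.3192]), array([35.1, 35.9]))
disc (array([ 0.4371, -0.3194]), array([103.4, 103.8]))
slot yaw 70.16678235445987 0.9645335026626376
-180 0; -170 0; -160 0; -150 0; -140 0; -130 0; -120 295; -110 293; -100 0; -90 1; -80 5; -70 0; -60 0; -50 0; -40 0; -30 0; -20 0; -10 0; 0 0; 10 0; 20 0; 30 0; 40 4; 50 0; 60 300; 70 283; 80 0; 90 3; 100 3; 110 0; 120 0; 130 0; 140 6; 150 3; 160 0; 170 0; ring (array([ 0.6104, -0.2731]), array([58.4, 59.1]))
```

View pics/b3.png

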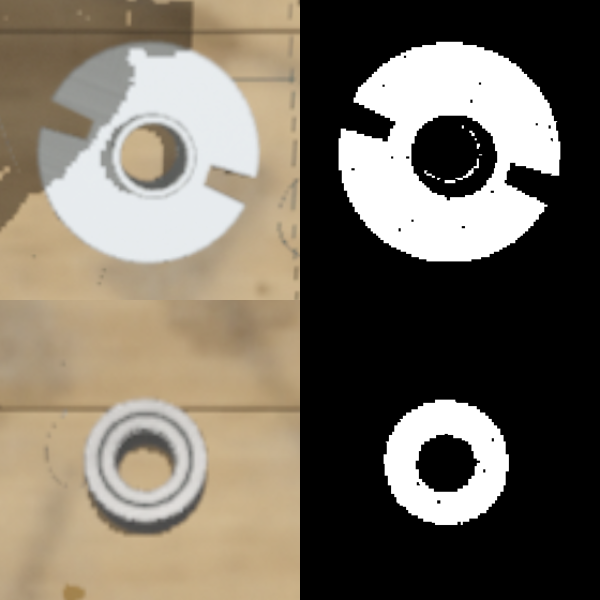

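```bash
python3 - <<'E'
from h import *
z=np.load('w3.npz'); m,T=ext('wrist'); H=np.array(m['hand_eye'])
Pt=cloud('wrist',m,H,z['d']).reshape(-1,3)
k=(Pt[:,2]<.06)&(np.abs(Pt[:,1])<.09)
s=Pt[k]; print(len(s), s.min(0) if len(s) else '', s.max(0) if len(s) else '')
for b in np.arange(-.06,.06,.01):
    q=s[(s[:,2]>=b)&(s[:,2]<b+.01)]
    if len(q): print(round(b,3),len(q),q[:,1].min().round(3),q[:,1].max().round(3),np.abs(q[:,1]).min().round(3),'x',q[:,0].min().round(3),q[:,0].max().round(3))
st=bot.read_state(); print(st['q'],st['ft_force'])
E
```

```text
44985 [-0.01349676 -0.07433346 -0.07735736] [0.02065745 0.07509348 0.01379816]
-0.06 11254 -0.072 0.071 0.0 x -0.012 0.018
-0.05 9979 -0.074 0.075 0.0 x -0.013 0.018
-0.04 4561 -0.074 0.075 0.037 x -0.013 0.014
-0.03 1045 -0.062 0.064 0.041 x -0.0 0.013
-0.02 1339 -0.056 0.057 0.041 x -0.011 0.012
-0.01 1233 -0.056 0.057 0.041 x -0.012 0.011
0.0 908 -0.056 0.057 0.042 x -0.012 0.011
0.01 127 -0.043 0.044 0.042 x -0.01 0.01
[-7.05550774e-01  4.92786106e-01  1.49862126e+00  5.88405657e-04
  1.15109503e+00 -2.27838648e+00] [ 0.41151275 -0.10622215  0.82155828]
```

BEV shows the flange (slots toward 355,120 and 530,185) at yaw 70°, and the ring at (445,462) cleanly. Moving above the flange.

Request:
play_rows --moves '[[[2.08,-0.5,3.0,0,0,0,1],[2.08,-0.5,3.0,0,0,0,1],[2.08,-0.5,3.0,0,0,0,1],[2.08,-0.5,3.0,0,0,0,1],[2.08,-0.5,3.0,0,0,0,1],[2.08,-0.5,3.0,0,0,0,1],[2.08,-0.5,3.0,0,0,0,1],[2.08,-0.5,3.0,0,0,0,1]]]'

```text
time_s: 5.18
tcp_pos: [0.4392, -0.32, 0.1383]
tool_rot: [-0.001, 1.0, -0.002, 0.002]
ft_force: [-0.1, 0.3, -0.0]
finger_gap: 0.0853
grip_force: 0.0
```

```bash
python3 - <<'E'
from h import *
p,d,m,T,W=shot('wrist')
st=bot.read_state();print(st['tcp_pos'],R.from_quat(st['tool_rot']).as_euler('xyz',degrees=True))
c,mk,X,Y=bev(p,d,m,T,.437,-.319,.048,.07); print('hub',circ(mk,X,Y,0)); 
c,mk,X,Y=bev(p,d,m,T,.437,-.319,.012,.07); print('disc',circ(mk,X,Y,0))
E
```

```text
[ 0.43898505 -0.32000465  0.13817355] [-179.80389755    0.19057779 -179.92842914]
hub (array([ 0.4358, -0.3195]), array([35.5, 36. ]))
disc (array([ 0.4363, -0.3195]), array([103.2, 103.5]))
```

Request:
play_rows --moves '[[[0,0,0.8,0,0,0,1],[0,0,1.6,0,0,0,1],[0,0,2.1,0,0,0,1],[0,0,2.31,0,0,0,1],[0,0,2.31,0,0,0,1],[0,0,2.31,0,0,0,1]]]'

```text
time_s: 5.73
tcp_pos: [0.4378, -0.3199, 0.0447]
tool_rot: [-0.0, 1.0, -0.001, 0.001]
ft_force: [-0.6, 0.3, -0.1]
finger_gap: 0.0854
grip_force: 0.0
```

Request:
play_rows --moves '[[[0,0,0,0,0,0,0.1],[0,0,0,0,0,0,0.1],[0,0,0,0,0,0,0.1],[0,0,0,0,0,0,0.1],[0,0,0,0,0,0,0.1],[0,0,0,0,0,0,0.1],[0,0,0,0,0,0,0.1],[0,0,0,0,0,0,0.1]]]' --squeeze 60

```text
time_s: 6.4
tcp_pos: [0.4372, -0.3199, 0.0451]
tool_rot: [0.0, 1.0, -0.001, 0.001]
ft_force: [0.4, 1.6, 6.9]
finger_gap: 0.034
grip_force: 59.5
```

Request:
play_rows --moves '[[[0,0,-1,0,0,0,0.1],[0,0,-2,0,0,0,0.1],[0,0,-3,0,0,0,0.1],[-0.3,0.8,-4,0,0,0,0.1],[-0.6,1.6,-4.8,0,0,0,0.1],[-1,2.6,-5.2,0,0,0,0.1],[-1.4,3.6,-5.2,0,0,0,0.1],[-1.8,4.6,-5.2,0,0,0,0.1],[-2.2,5.6,-5.2,0,0,0,0.1],[-2.4,6.5,-5.2,0,0,0,0.1]]]'

```text
time_s: 7.23
tcp_pos: [0.5288, -0.0742, 0.2522]
tool_rot: [0.001, 1.0, -0.0, 0.001]
ft_force: [0.6, 0.1, -2.9]
finger_gap: 0.0341
grip_force: 61.2
```

Request:
play_rows --moves '[[[-0.2,0.4,0,0,0,1.4,0.1],[-0.4,1.0,0,0,0,2.8,0.1],[-0.6,1.6,0,0,0,4.2,0.1],[-0.7,2.1,0,0,0,5.6,0.1],[-0.81,2.46,0,0,0,7,0.1],[-0.81,2.46,0,0,0,8.4,0.1],[-0.81,2.46,0,0,0,9.8,0.1],[-0.81,2.46,0,0,0,11.2,0.1],[-0.81,2.46,0,0,0,12.6,0.1],[-0.81,2.46,0,0,0,14,0.1]]]'

```text
time_s: 8.07
tcp_pos: [0.5598, 0.0227, 0.2513]
tool_rot: [0.576, 0.817, -0.0, -0.001]
ft_force: [-0.3, 0.3, -3.3]
finger_gap: 0.0339
grip_force: 61.3
```

Request:
play_rows --moves '[[[0,0,0,0,0,1.4,0.1],[0,0,0,0,0,2.9,0.1],[0,0,0,0,0,2.9,0.1],[0,0,0,0,0,2.9,0.1],[0,0,0,0,0,2.9,0.1]]]'

```text
time_s: 8.48
tcp_pos: [0.5603, 0.0225, 0.2516]
tool_rot: [0.672, 0.741, -0.0, -0.0]
ft_force: [0.3, 0.2, -3.2]
finger_gap: 0.0342
grip_force: 61.3
```

```bash
cat > fl.py <<'E'
from h import *
st=bot.read_state();p,d,m,T,W=shot('wrist')
x,y,z=st['tcp_pos'];print(st['tcp_pos'],R.from_quat(st['tool_rot']).as_matrix()[:2,:2].round(3).tolist(),'fz',st['ft_force'],st['q'][5])
print('yaw x-axis',np.degrees(np.arctan2(*R.from_quat(st['tool_rot']).as_matrix()[[1,0],0])))
zf=z-.045+.012
c,mk,X,Y=bev(p,d,m,T,x,y,zf,.065,.006); e=circ(mk,X,Y,0); print('disc',e)
cx,cy=e[0]
r=np.hypot(X-cx,Y-cy); a=np.degrees(np.arctan2(Y-cy,X-cx)); hole=(~mk)&(r>.036)&(r<.048)
print([(k,int((hole&(a>=k)&(a<k+10)).sum())) for k in range(-180,180,10)])
cv2.imwrite('pics/fl.png',np.hstack([cv2.resize(p,(500,375)),cv2.resize(np.hstack([c]),(280,375))]))
E
python3 fl.py
```

```text
[0.56034164 0.02251429 0.25159582] [[-0.098, 0.995], [0.995, 0.098]] fz [ 0.32959605  0.18879575 -3.21148202] -0.2570518368482944
yaw x-axis 95.6126562914973
disc (array([0.5603, 0.0257]), array([100.4, 102.2]))
[(-180, 1), (-170, 31), (-160, 222), (-150, 352), (-140, 353), (-130, 352), (-120, 196), (-110, 143), (-100, 198), (-90, 233), (-80, 206), (-70, 147), (-60, 171), (-50, 352), (-40, 352), (-30, 352), (-20, 351), (-10, 70), (0, 1), (10, 2), (20, 3), (30, 1), (40, 1), (50, 2), (60, 2), (70, 1), (80, 0), (90, 1), (100, 0), (110, 0), (120, 2), (130, 2), (140, 0), (150, 51), (160, 355), (170, 93)]
```

View pics/fl.png

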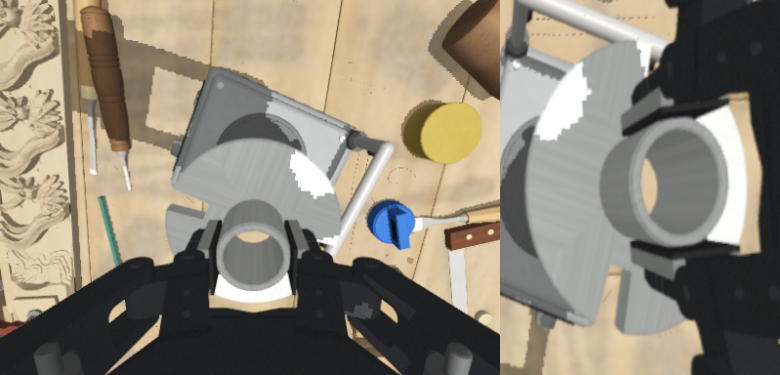

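The wrist view shows the flange gripped level by its hub, a slot at lower left (185,222), the turntable beneath. Measuring its offset in the hand.

```bash
cat > fl2.py <<'E'
from h import *
from scipy.optimize import least_squares
st=bot.read_state();p,d,m,T,W=shot('wrist')
x,y,z=st['tcp_pos'];Rm=R.from_quat(st['tool_rot']).as_matrix()
def med(r0,z0,z1):
    k=(np.hypot(W[...,0]-x,W[...,1]-y)<r0)&(W[...,2]>z+z0)&(W[...,2]<z+z1); return np.median(W[...,2][k])
zd=med(.06,-.045,-.02); print('disc top rel tcp',zd-z)
def fit(h,r,half):
    c,mk,X,Y=bev(p,d,m,T,x,y,h,half,.006)
    n=cv2.morphologyEx(mk.astype(np.uint8),cv2.MORPH_OPEN,np.ones((5,5)))
    cs,_=cv2.findContours(n,0,1); q=np.vstack([a for a in cs if cv2.contourArea(a)>100])[:,0]
    P=np.stack([X[0,0]-q[:,1]*.0005,Y[0,0]-q[:,0]*.0005],1)
    best=(1e9,)
    for s in [(0,0),(.004,0),(-.004,0),(0,.004),(0,-.004)]:
        o=least_squares(lambda c:np.hypot(*(P-c).T)-r,[x+s[0],y+s[1]],loss='cauchy',f_scale=.0005)
        if o.cost<best[0]: best=(o.cost,o.x,(abs(o.fun)<.001).mean())
    return best
b=fit(zd,.052,.07); print('disc',b, 'off',b[1]-[x,y],'in tool',(Rm[:2,:2].T@(b[1]-[x,y])).round(4))
b=fit(zd+.036,.018,.03); print('hub',b, 'off',b[1]-[x,y])
E
python3 fl2.py
```

```text
disc top rel tcp -0.03404207830198552
disc (np.float64(0.0006319337125832462), array([0.56027433, 0.02385167]), np.float64(0.3422459893048128)) off [-0.0001708   0.00132958] in tool [ 0.0013 -0.    ]
hub (np.float64(4.662202334663724e-05), array([0.56045383, 0.02514754]), np.float64(0.7517006802721088)) off [8.69407683e-06 2.62544283e-03]
```

```bash
cat > tt.py <<'E'
from h import *
from scipy.optimize import least_squares
p,d,m,T,W=shot('wrist')
for h,tol in ((.080,.004),(.080,.003)):
    c,mk,X,Y=bev(p,d,m,T,.5656,.0388,h,.065,tol)
    n=cv2.morphologyEx(mk.astype(np.uint8),cv2.MORPH_OPEN,np.ones((5,5)))
    cs,_=cv2.findContours(n,0,1); q=np.vstack([a for a in cs if cv2.contourArea(a)>50])[:,0]
    P=np.stack([X[0,0]-q[:,1]*.0005,Y[0,0]-q[:,0]*.0005],1)
    P=P[abs(np.hypot(*(P-[.5656,.0388]).T)-.046)<.005]
    o=least_squares(lambda c:np.hypot(*(P-c).T)-.046,[.5656,.0388],loss='cauchy',f_scale=.0005)
    print(len(P),o.x,(abs(o.fun)<.001).mean(), np.ptp(P,axis=0))
E
python3 tt.py
```

```text
249 [0.56624914 0.03897674] 0.9156626506024096 [0.0825 0.029 ]
249 [0.56623825 0.03896225] 0.9156626506024096 [0.0825 0.029 ]
```

Request:
play_rows --moves '[[[0.37,0.18,0,0,0,0,0.1],[0.37,0.18,0,0,0,0,0.1],[0.37,0.18,0.3,0,0,0,0.1],[0.37,0.18,0.6,0,0,0,0.1],[0.37,0.18,0.75,0,0,0,0.1],[0.37,0.18,0.75,0,0,0,0.1]]]'

```text
time_s: 9.13
tcp_pos: [0.5653, 0.0379, 0.2203]
tool_rot: [0.672, 0.74, -0.001, -0.001]
ft_force: [0.1, 0.1, -2.6]
finger_gap: 0.0342
grip_force: 61.3
```

```bash
python3 fl2.py; python3 tt.py; python3 -c "
from h import *;s=bot.read_state();print(s['tcp_pos'],s['ft_force'])"
```

```text
disc top rel tcp -0.034056325092291395
disc (np.float64(0.0006063056705011954), array([0.56535523, 0.03920714]), np.float64(0.36952554744525545)) off [3.15782111e-05 1.35048354e-03] in tool [0.0013 0.0002]
hub (np.float64(4.952994609383255e-05), array([0.56534632, 0.04049624]), np.float64(0.7317880794701986)) off [2.26652502e-05 2.63958298e-03]
74 [0.5663804  0.03910001] 0.527027027027027 [0.016  0.0035]
68 [0.56700361 0.03903368] 0.5294117647058824 [0.015 0.003]
[0.56655709 0.03771753 0.22182726] [-0.39293371  0.1195223  -3.20658421]
```

Request:
play_rows --moves '[[[0,0,0.15,0,0,0,0.1],[0,0,0.3,0,0,0,0.1],[0,0,0.45,0,0,0,0.1],[0,0,0.6,0,0,0,0.1],[0,0,0.6,0,0,0,0.1]]]'

```text
time_s: 9.65
tcp_pos: [0.5655, 0.038, 0.1963]
tool_rot: [0.673, 0.74, -0.001, -0.001]
ft_force: [-0.6, -0.6, -2.8]
finger_gap: 0.0339
grip_force: 61.3
```

Request:
play_rows --moves '[[[0,0,0.2,0,0,0,0.1],[0,0,0.4,0,0,0,0.1],[0,0,0.6,0,0,0,0.1],[0,0,0.9,0,0,0,0.1],[0,0,1.2,0,0,0,0.1],[0,0,1.3,0,0,0,0.1],[0,0,1.3,0,0,0,0.1]]]'

```text
time_s: 10.23
tcp_pos: [0.5654, 0.038, 0.1442]
tool_rot: [0.673, 0.74, -0.001, -0.001]
ft_force: [-0.4, -0.8, -3.8]
finger_gap: 0.034
grip_force: 61.3
```

Request:
play_rows --moves '[[[0,0,0.1,0,0,0,0.1],[0,0,0.2,0,0,0,0.1],[0,0,0.3,0,0,0,0.1],[0,0,0.36,0,0,0,0.1],[0,0,0.42,0,0,0,0.1],[0,0,0.42,0,0,0,0.1]]]'

```text
time_s: 10.73
tcp_pos: [0.5663, 0.0379, 0.1286]
tool_rot: [0.673, 0.74, -0.0, -0.0]
ft_force: [-0.7, -0.5, -3.5]
finger_gap: 0.034
grip_force: 61.3
```

Request:
play_rows --moves '[[[0,0,0.03,0,0,0,0.1],[0,0,0.06,0,0,0,0.1],[0,0,0.09,0,0,0,0.1],[0,0,0.09,0,0,0,0.1]]]'

```text
time_s: 11.07
tcp_pos: [0.5665, 0.0379, 0.1253]
tool_rot: [0.673, 0.74, -0.0, -0.0]
ft_force: [0.1, 0.5, -3.3]
finger_gap: 0.0339
grip_force: 61.3
```

Request:
play_rows --moves '[[[0,0,0.03,0,0,0,0.1],[0,0,0.05,0,0,0,0.1],[0,0,0.05,0,0,0,0.1]]]'

```text
time_s: 11.32
tcp_pos: [0.5666, 0.0379, 0.1252]
tool_rot: [0.673, 0.74, 0.0, 0.0]
ft_force: [-2.4, 0.6, 8.2]
finger_gap: 0.0339
grip_force: 62.4
```

Request:
play_rows --moves '[[[0,0,-0.05,0,0,0,0.6],[0,0,-0.05,0,0,0,1],[0,0,-0.05,0,0,0,1],[0,0,-0.05,0,0,0,1],[0,0,-0.4,0,0,0,1],[0,0,-1,0,0,0,1],[0,0,-2,0,0,0,1],[0,0,-3,0,0,0,1],[0,0,-3,0,0,0,1],[0,0,-3,0,0,0,1]]]'

```text
time_s: 12.15
tcp_pos: [0.5682, 0.0377, 0.2461]
tool_rot: [0.673, 0.74, 0.002, 0.003]
ft_force: [0.7, -0.3, -0.6]
finger_gap: 0.085
grip_force: 0.0
```

Request:
play_rows --moves '[[[6.75,-2.73,0,0,0,0,1],[6.75,-2.73,0,0,0,0,1],[6.75,-2.73,0,0,0,0,1],[6.75,-2.73,0,0,0,0,1],[6.75,-2.73,0,0,0,0,1],[6.75,-2.73,0,0,0,0,1],[6.75,-2.73,0,0,0,0,1],[6.75,-2.73,2,0,0,0,1],[6.75,-2.73,2,0,0,0,1],[6.75,-2.73,2,0,0,0,1]]]'

```text
time_s: 12.98
tcp_pos: [0.4259, 0.2948, 0.1556]
tool_rot: [0.672, 0.741, -0.008, -0.004]
ft_force: [-1.5, -0.5, -0.3]
finger_gap: 0.0854
grip_force: 0.0
```

```bash
python3 - <<'E'
from h import *
p,d,m,T,W=shot('wrist')
st=bot.read_state();print(st['tcp_pos'],R.from_quat(st['tool_rot']).as_matrix()[:2,:2].round(3).tolist(),st['ft_force'])
c,mk,X,Y=bev(p,d,m,T,.431,.296,.040,.07,.004); print('step',circ(mk,X,Y,0)); 
c,mk,X,Y=bev(p,d,m,T,.431,.296,.018,.07,.004); print('disc',circ(mk,X,Y,0))
p,d,m,T,W=shot('side')
s=W[np.hypot(W[...,0]-.566,W[...,1]-.038)<.055]; print(np.histogram(s[:,2],np.arange(.06,.15,.004)))
cv2.imwrite('pics/s1.png',cv2.resize(p[180:260,210:310],(800,640))[:600])
E
```

```text
[0.42795365 0.29504226 0.15875046] [[-0.096, 0.995], [0.995, 0.096]] [-0.19794273  0.11914451  0.92540812]
step (array([0.4313, 0.2974]), array([53.4, 54.1]))
disc (array([0.4313, 0.2974]), array([114.8, 115.2]))
(array([  0,  35,  53,  22,   8,  32,  64, 227,  73,  11,   9,   9,   7,
         8,  13,  13,  19,   9,   7,   9,  11,   8]), array([0.06 , 0.064, 0.068, 0.072, 0.076, 0.08 , 0.084, 0.088, 0.092,
       0.096, 0.1  , 0.104, 0.108, 0.112, 0.116, 0.12 , 0.124, 0.128,
       0.132, 0.136, 0.14 , 0.144, 0.148]))
```

View pics/s1.png

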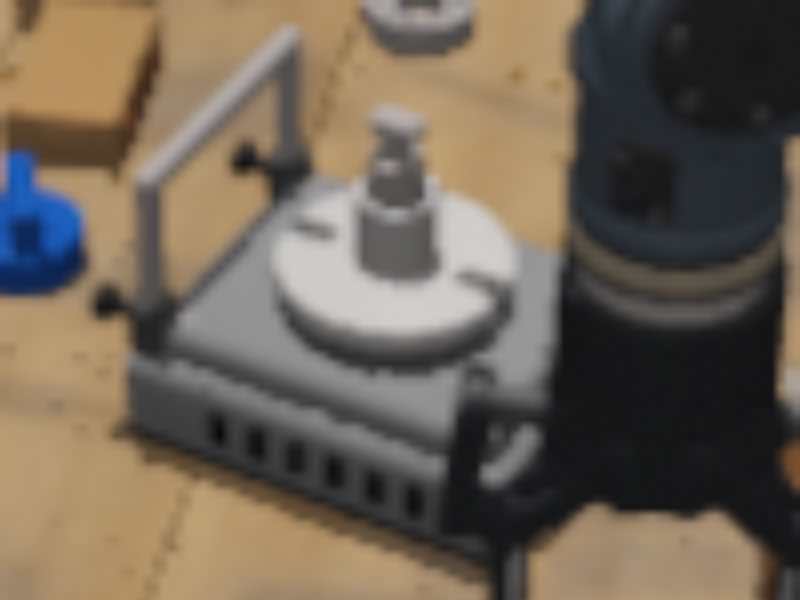

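The side crop shows the flange level and fully down, pins in its slots (315,228 and 485,283). Now settling over the wheel.

Request:
play_rows --moves '[[[0,0,0,0,0,0,1],[0,0,0,0,0,0,1],[0,0,0,0,0,0,1]]]'

```text
time_s: 13.33
tcp_pos: [0.4336, 0.2962, 0.1655]
tool_rot: [0.673, 0.74, 0.002, 0.001]
ft_force: [-0.1, -0.1, -0.5]
finger_gap: 0.0857
grip_force: 0.0
```

Request:
play_rows --moves '[[[0,0,0.8,0,0,0,1],[0,0,1.6,0,0,0,1],[0,0,2.2,0,0,0,1],[0,0,2.7,0,0,0,1],[0,0,3.0,0,0,0,1],[0,0,3.05,0,0,0,1],[0,0,3.05,0,0,0,1],[0,0,3.05,0,0,0,1]]]'

```text
time_s: 14.0
tcp_pos: [0.4332, 0.2965, 0.0428]
tool_rot: [0.673, 0.74, 0.001, 0.001]
ft_force: [-0.4, 0.4, -0.6]
finger_gap: 0.0855
grip_force: 0.0
```

Request:
play_rows --moves '[[[0,-0.05,0.03,0,0,0,1],[0,-0.05,0.03,0,0,0,0.3],[0,-0.05,0.03,0,0,0,0.3],[0,-0.05,0.03,0,0,0,0.3],[0,-0.05,0.03,0,0,0,0.3],[0,-0.05,0.03,0,0,0,0.3],[0,-0.05,0.03,0,0,0,0.3],[0,-0.05,0.03,0,0,0,0.3]]]' --squeeze 60

```text
time_s: 14.67
tcp_pos: [0.4307, 0.2964, 0.0414]
tool_rot: [0.672, 0.74, 0.001, 0.0]
ft_force: [-0.9, -0.4, 7.4]
finger_gap: 0.0518
grip_force: 62.4
```

Request:
play_rows --moves '[[[0,0,-1,0,0,0,0.3],[0,0,-2,0,0,0,0.3],[0,0,-3,0,0,0,0.3],[0,0,-4,0,0,0,0.3],[0,0,-5.25,0,0,0,0.3],[-0.9,0.35,-5.25,0,0,0,0.3],[-1.8,0.7,-5.25,0,0,0,0.3],[-2.7,1.1,-5.25,0,0,0,0.3],[-3.6,1.45,-5.25,0,0,0,0.3],[-4.2,1.7,-5.25,0,0,0,0.3]]]'

```text
time_s: 15.5
tcp_pos: [0.5145, 0.1324, 0.2501]
tool_rot: [0.673, 0.74, -0.0, 0.001]
ft_force: [0.5, 0.8, -3.4]
finger_gap: 0.052
grip_force: 65.2
```

Request:
play_rows --moves '[[[0,0,0,0,0,0,0.3],[0,0,0,0,0,0,0.3],[0,0,0,0,0,0,0.3]]]'

```text
time_s: 15.75
tcp_pos: [0.5126, 0.1354, 0.2496]
tool_rot: [0.673, 0.74, -0.001, -0.001]
ft_force: [-1.1, -0.6, -3.2]
finger_gap: 0.0522
grip_force: 65.2
```

```bash
cat > wh.py <<'E'
from h import *
from scipy.optimize import least_squares
p,d,m,T,W=shot('wrist'); st=bot.read_state(); x,y,z=st['tcp_pos'];Rm=R.from_quat(st['tool_rot']).as_matrix(); print(st['tcp_pos'],st['ft_force'])
def fit(x0,h,r,tol=.003,band=.006):
    c,mk,X,Y=bev(p,d,m,T,*x0,h,r+.015,tol)
    cs,_=cv2.findContours(cv2.morphologyEx(mk.astype(np.uint8),cv2.MORPH_OPEN,np.ones((5,5))),0,1)
    if not cs: return None
    q=np.vstack(cs)[:,0]; P=np.stack([X[0,0]-q[:,1]*.0005,Y[0,0]-q[:,0]*.0005],1)
    P=P[abs(np.hypot(*(P-x0).T)-r)<band]
    if len(P)<10: return None
    o=least_squares(lambda c:np.hypot(*(P-c).T)-r,x0,loss='cauchy',f_scale=.0005)
    return o.x.round(4),len(P),(abs(o.fun)<.001).mean().round(2)
E
cat > wh1.py <<'E'
from wh import *
k=(np.hypot(W[...,0]-x,W[...,1]-y)<.056)&(W[...,2]>z-.035)&(W[...,2]<z-.012); zd=np.median(W[...,2][k]); print('disc top rel',zd-z)
f=fit(np.array([x,y]),zd,.058); print('wheel disc',f,'off tool',(Rm[:2,:2].T@(f[0]-[x,y])).round(4))
H=np.array([.566,.039])
print('hub',fit(H,.128,.018),'flange',fit(H,.092,.052))
cv2.imwrite('pics/wh%d.png'%int(st['time_s']*100),p)
E
python3 wh1.py
```

```text
[0.51252493 0.13592914 0.24968422] [-0.49236822  0.16974124 -3.51029014]
disc top rel -0.02432413742879677
wheel disc (array([0.5129, 0.1352]), 490, np.float64(0.66)) off tool [-0.0008  0.0003]
hub None flange (array([0.5669, 0.0404]), 127, np.float64(0.73))
```

Request:
play_rows --moves '[[[-0.9,0.4,0,0,0,0,0.3],[-1.8,0.8,0,0,0,0,0.3],[-2.4,1.05,0,0,0,0,0.3],[-2.52,1.1,0,0,0,0,0.3],[-2.52,1.1,0.4,0,0,0,0.3],[-2.52,1.1,0.9,0,0,0,0.3],[-2.52,1.1,1.4,0,0,0,0.3],[-2.52,1.1,1.7,0,0,0,0.3],[-2.52,1.1,1.7,0,0,0,0.3],[-2.52,1.1,1.7,0,0,0,0.3]]]'

```text
time_s: 16.63
tcp_pos: [0.5661, 0.0407, 0.1816]
tool_rot: [0.672, 0.741, -0.001, -0.001]
ft_force: [1.2, 0.5, -3.0]
finger_gap: 0.0518
grip_force: 65.1
```

Request:
play_rows --moves '[[[-0.02,0,0,0,0,0,0.3],[-0.02,0,0.1,0,0,0,0.3],[-0.02,0,0.2,0,0,0,0.3],[-0.02,0,0.3,0,0,0,0.3],[-0.02,0,0.4,0,0,0,0.3],[-0.02,0,0.4,0,0,0,0.3]]]'

```text
time_s: 17.13
tcp_pos: [0.5667, 0.0384, 0.1654]
tool_rot: [0.673, 0.74, -0.0, -0.001]
ft_force: [-0.2, 0.5, -3.3]
finger_gap: 0.0521
grip_force: 65.2
```

Request:
play_rows --moves '[[[0,0,0.1,0,0,0,0.3],[0,0,0.2,0,0,0,0.3],[0,0,0.35,0,0,0,0.3],[0,0,0.5,0,0,0,0.3],[0,0,0.65,0,0,0,0.3],[0,0,0.7,0,0,0,0.3],[0,0,0.7,0,0,0,0.3]]]'

```text
time_s: 17.72
tcp_pos: [0.5667, 0.0384, 0.1372]
tool_rot: [0.673, 0.74, -0.001, -0.001]
ft_force: [0.0, 1.4, -3.1]
finger_gap: 0.0521
grip_force: 65.2
```

Request:
play_rows --moves '[[[0,0,0.03,0,0,0,0.3],[0,0,0.06,0,0,0,0.3],[0,0,0.08,0,0,0,0.3],[0,0,0.08,0,0,0,0.3]]]'

```text
time_s: 18.05
tcp_pos: [0.5673, 0.0384, 0.1351]
tool_rot: [0.673, 0.74, 0.0, 0.0]
ft_force: [-0.3, 0.2, -3.2]
finger_gap: 0.0522
grip_force: 65.2
```

Request:
play_rows --moves '[[[0,0,0.03,0,0,0,0.3],[0,0,0.06,0,0,0,0.3],[0,0,0.06,0,0,0,0.3]]]'

```text
time_s: 18.3
tcp_pos: [0.5675, 0.0383, 0.1335]
tool_rot: [0.673, 0.74, 0.0, 0.0]
ft_force: [-2.0, -0.6, 2.5]
finger_gap: 0.0519
grip_force: 65.8
```

Request:
play_rows --moves '[[[0,0,-0.03,0,0,0,0.7],[0,0,-0.03,0,0,0,1],[0,0,-0.03,0,0,0,1],[0,0,-0.03,0,0,0,1],[0,0,-0.4,0,0,0,1],[0,0,-1,0,0,0,1],[0,0,-2,0,0,0,1],[0,0,-3,0,0,0,1],[0,0,-3,0,0,0,1],[0,0,-3,0,0,0,1]]]'

```text
time_s: 19.13
tcp_pos: [0.569, 0.0382, 0.2555]
tool_rot: [0.673, 0.74, 0.002, 0.003]
ft_force: [-1.0, 0.6, -0.2]
finger_gap: 0.0854
grip_force: 0.0
```

Request:
play_rows --moves '[[[-1,0.05,0,0,0,0,1],[-2,0.1,0,0,0,0,1],[-3,0.15,0,0,0,0,1],[-4,0.2,0,0,0,0,1],[-5,0.25,0,0,0,0,1],[-6,0.3,0,0,0,0,1],[-7,0.32,0.6,0,0,0,1],[-7.6,0.32,1.3,0,0,0,1],[-7.85,0.32,2,0,0,0,1],[-7.85,0.32,2,0,0,0,1]]]'

```text
time_s: 19.97
tcp_pos: [0.6054, -0.2739, 0.1641]
tool_rot: [0.674, 0.739, -0.001, -0.007]
ft_force: [-1.0, 1.7, -0.5]
finger_gap: 0.0851
grip_force: 0.0
```

Request:
play_rows --moves '[[[0,0,0,0,0,0,1],[0,0,0,0,0,0,1],[0,0,0,0,0,0,1]]]'

```text
time_s: 20.22
tcp_pos: [0.6108, -0.272, 0.1742]
tool_rot: [0.672, 0.741, 0.0, 0.001]
ft_force: [0.3, 0.6, -0.1]
finger_gap: 0.0856
grip_force: 0.0
```

```bash
python3 - <<'E'
from wh import *
print(fit(np.array([.6104,-.2731]),.018,.029))
p,d,m,T,W=shot('scene')
s=W[np.hypot(W[...,0]-.566,W[...,1]-.038)<.055]; print([(round(float(b),3),int(a)) for a,b in zip(*np.histogram(s[:,2],np.arange(.08,.16,.004)))])
cv2.imwrite('pics/s2.png',p)
E
```

```text
[ 0.6109376  -0.27199297  0.17457643] [ 0.77729543 -0.70462395  0.86260766]
(array([ 0.6119, -0.2714]), 386, np.float64(0.84))
[(0.08, 10), (0.084, 9), (0.088, 5), (0.092, 7), (0.096, 4), (0.1, 10), (0.104, 87), (0.108, 190), (0.112, 57), (0.116, 13), (0.12, 19), (0.124, 31), (0.128, 43), (0.132, 22), (0.136, 5), (0.14, 6), (0.144, 13), (0.148, 2), (0.152, 1)]
```

Request:
play_rows --moves '[[[0,0,0.9,0,0,0,1],[0,0,1.8,0,0,0,1],[0,0,2.6,0,0,0,1],[0,0,3.2,0,0,0,1],[0,0,3.6,0,0,0,1],[0,0,3.78,0,0,0,1],[0,0,3.78,0,0,0,1],[0,0,3.78,0,0,0,1]]]'

```text
time_s: 20.98
tcp_pos: [0.6109, -0.273, 0.0227]
tool_rot: [0.672, 0.74, 0.0, 0.001]
ft_force: [0.3, -0.9, -0.7]
finger_gap: 0.0856
grip_force: 0.0
```

Request:
play_rows --moves '[[[0,0,0,0,0,0,0.3],[0,0,0,0,0,0,0.3],[0,0,0,0,0,0,0.3],[0,0,0,0,0,0,0.3],[0,0,0,0,0,0,0.3],[0,0,0,0,0,0,0.3]]]'

```text
time_s: 21.48
tcp_pos: [0.6114, -0.2737, 0.024]
tool_rot: [0.673, 0.74, 0.0, 0.002]
ft_force: [0.5, 1.2, 6.6]
finger_gap: 0.0558
grip_force: 63.9
```

Request:
play_rows --moves '[[[0,0,-1,0,0,0,0.3],[0,0,-2,0,0,0,0.3],[0,0,-3,0,0,0,0.3],[0,0,-4,0,0,0,0.3],[0,0,-5,0,0,0,0.3],[0.8,-0.05,-5.5,0,0,0,0.3],[1.7,-0.1,-5.5,0,0,0,0.3],[2.6,-0.15,-5.5,0,0,0,0.3],[3.5,-0.2,-5.5,0,0,0,0.3],[4.3,-0.25,-5.5,0,0,0,0.3]]]'

```text
time_s: 22.32
tcp_pos: [0.5825, -0.1006, 0.2422]
tool_rot: [0.673, 0.74, 0.0, -0.0]
ft_force: [0.9, -0.1, -2.8]
finger_gap: 0.0551
grip_force: 65.0
```

Request:
play_rows --moves '[[[0.9,-0.05,0,0,0,0,0.3],[0.9,-0.05,0,0,0,0,0.3],[0.9,-0.05,0,0,0,0,0.3],[0.9,-0.05,0,0,0,0,0.3],[0.9,-0.05,0,0,0,0,0.3]]]'

```text
time_s: 22.73
tcp_pos: [0.5786, -0.0681, 0.2418]
tool_rot: [0.673, 0.74, 0.0, 0.001]
ft_force: [-0.2, 0.1, -1.3]
finger_gap: 0.0556
grip_force: 65.0
```

```bash
cat > rg.py <<'E'
from wh import *
k=(np.hypot(W[...,0]-x,W[...,1]-y)<.026)&(np.hypot(W[...,0]-x,W[...,1]-y)>.016)&(W[...,2]>z-.015)&(W[...,2]<z+.012); zd=np.median(W[...,2][k]); print('ring top rel',zd-z)
f=fit(np.array([x,y]),zd,.029); 
if f: print('ring',f,'off tool',(Rm[:2,:2].T@(f[0]-[x,y])).round(4))
H=np.array([.566,.039])
print('wheel step',fit(H,.132,.027),'disc',fit(H,.110,.058))
c,mk,X,Y=bev(p,d,m,T,*H,.166,.03,.004)
print('head',rect(mk,X,Y) if mk.sum()>200 else None)
cv2.imwrite('pics/rg.png',p)
E
python3 rg.py
```

```text
[ 0.57855825 -0.0683341   0.24162789] [ 0.69988676  0.73063793 -2.75895493]
ring top rel -0.0067279481870202995
ring (array([ 0.5789, -0.0662]), 362, np.float64(0.89)) off tool [0.0021 0.0005]
wheel step (array([0.5677, 0.0376]), 348, np.float64(0.8)) disc (array([0.5674, 0.0393]), 629, np.float64(0.59))
head (np.float64(0.5667), np.float64(0.0383), array([13.25, 23.55]), 'yaw', np.float64(165.3))
```

Request:
play_rows --moves '[[[0.9,-0.02,0,0,0,0,0.3],[1.8,-0.04,0,0,0,0,0.3],[2.4,-0.06,0,0,0,0,0.3],[2.63,-0.06,0,0,0,0,0.3],[2.63,-0.06,0.4,0,0,0,0.3],[2.63,-0.06,0.8,0,0,0,0.3],[2.63,-0.06,1.05,0,0,0,0.3],[2.63,-0.06,1.05,0,0,0,0.3],[2.63,-0.06,1.05,0,0,0,0.3]]]'

```text
time_s: 23.53
tcp_pos: [0.5658, 0.0364, 0.1989]
tool_rot: [0.673, 0.74, -0.0, -0.0]
ft_force: [0.6, 0.3, -0.4]
finger_gap: 0.0558
grip_force: 64.9
```

```bash
python3 rg.py
```

```text
[0.5663914  0.03647775 0.19959972] [ 0.65013077 -0.21043925 -2.3532502 ]
ring top rel -0.007620882497933856
ring (array([0.5659, 0.0384]), 380, np.float64(0.84)) off tool [ 0.002  -0.0003]
wheel step (array([0.5674, 0.0389]), 281, np.float64(0.55)) disc (array([0.5676, 0.038 ]), 514, np.float64(0.64))
head (np.float64(0.5675), np.float64(0.0379), array([ 8.  , 19.65]), 'yaw', np.float64(166.0))
```

Request:
play_rows --moves '[[[0,0.015,0.15,0,0,0,0.3],[0,0.015,0.3,0,0,0,0.3],[0,0.015,0.45,0,0,0,0.3],[0,0.015,0.55,0,0,0,0.3],[0,0.015,0.55,0,0,0,0.3]]]'

```text
time_s: 24.0
tcp_pos: [0.5656, 0.0375, 0.1763]
tool_rot: [0.673, 0.74, -0.001, -0.001]
ft_force: [-0.1, -0.2, -2.3]
finger_gap: 0.0553
grip_force: 65.0
```

Request:
play_rows --moves '[[[0,0,0.1,0,0,0,0.3],[0,0,0.2,0,0,0,0.3],[0,0,0.3,0,0,0,0.3],[0,0,0.38,0,0,0,0.3],[0,0,0.38,0,0,0,0.3]]]'

```text
time_s: 24.42
tcp_pos: [0.5658, 0.0376, 0.1614]
tool_rot: [0.673, 0.74, -0.0, -0.001]
ft_force: [0.5, -0.5, -0.4]
finger_gap: 0.0553
grip_force: 65.0
```

Request:
play_rows --moves '[[[0,0,0.04,0,0,0,0.3],[0,0,0.08,0,0,0,0.3],[0,0,0.1,0,0,0,0.3],[0,0,0.1,0,0,0,0.3]]]'

```text
time_s: 24.75
tcp_pos: [0.5663, 0.0375, 0.1581]
tool_rot: [0.673, 0.74, -0.0, -0.0]
ft_force: [-0.7, -0.0, -2.3]
finger_gap: 0.0553
grip_force: 65.0
```

Request:
play_rows --moves '[[[0,0,0.02,0,0,0,0.3],[0,0,0.03,0,0,0,0.3],[0,0,0.03,0,0,0,0.3]]]'

```text
time_s: 25.0
tcp_pos: [0.5663, 0.0375, 0.157]
tool_rot: [0.673, 0.74, -0.0, 0.0]
ft_force: [0.1, 0.2, -2.0]
finger_gap: 0.0552
grip_force: 65.0
```

Request:
play_rows --moves '[[[0,0,0.03,0,0,0,0.3],[0,0,0.05,0,0,0,0.3],[0,0,0.05,0,0,0,0.3]]]'

```text
time_s: 25.25
tcp_pos: [0.5666, 0.0375, 0.156]
tool_rot: [0.673, 0.74, 0.0, 0.0]
ft_force: [-1.1, 0.3, 4.2]
finger_gap: 0.0553
grip_force: 65.6
```

Request:
play_rows --moves '[[[0,0,-0.03,0,0,0,0.7],[0,0,-0.03,0,0,0,1],[0,0,-0.03,0,0,0,1],[0,0,-0.03,0,0,0,1],[0,0,-0.3,0,0,0,1],[0,0,-1,0,0,0,1],[0,0,-2,0,0,0,1],[0,0,-2.6,0,0,0,1],[0,0,-2.6,0,0,0,1],[0,0,-2.6,0,0,0,1]]]'

```text
time_s: 26.08
tcp_pos: [0.5674, 0.0374, 0.2615]
tool_rot: [0.673, 0.74, 0.001, 0.002]
ft_force: [0.1, 0.5, -1.0]
finger_gap: 0.0855
grip_force: 0.0
```

Request:
play_rows --moves '[[[0.8,0.2,0,0,0,-1.4,1],[1.6,0.4,0,0,0,-2.8,1],[2.4,0.6,0,0,0,-4.2,1],[3.2,0.8,0,0,0,-5.6,1],[4,1,0,0,0,-7,1],[4.8,1.3,0,0,0,-8.4,1],[5.5,1.6,0,0,0,-9.8,1],[5.92,1.68,0,0,0,-11.2,1],[5.92,1.68,0,0,0,-12.6,1],[5.92,1.68,0,0,0,-14,1]]]'

```text
time_s: 26.92
tcp_pos: [0.6094, 0.281, 0.2567]
tool_rot: [0.122, 0.993, -0.001, -0.002]
ft_force: [-0.2, 0.4, 0.5]
finger_gap: 0.0854
grip_force: 0.0
```

Request:
play_rows --moves '[[[0,0,0.5,0,0,-1.4,1],[0,0,1,0,0,-2.8,1],[0,0,1.4,0,0,-4.4,1],[0,0,1.4,0,0,-4.4,1],[0,0,1.4,0,0,-4.4,1],[0,0,1.4,0,0,-4.4,1]]]'

```text
time_s: 27.42
tcp_pos: [0.6108, 0.2796, 0.2031]
tool_rot: [-0.064, 0.998, -0.0, -0.0]
ft_force: [0.8, 0.2, 0.7]
finger_gap: 0.0856
grip_force: 0.0
```

```bash
cat > cp.py <<'E'
from wh import *
print('tool yaw psi',np.degrees(np.arctan2(*Rm[[1,0],1]))-90, 'Rxy',Rm[:2,:2].round(3).tolist())
C=np.array([.6105,.2798])
c,mk,X,Y=bev(p,d,m,T,*C,.045,.045,.004); r=rect(mk,X,Y); print('wing',r,'cap disc',fit(C,.023,.029))
D=C-[x,y]; D=np.array(r[:2])-[x,y]; print('delta tool units',(Rm[:2,:2].T@D/.04).round(3),'dz',((z-.050)/.04).round(3))
p2,d2,m2,T2,W2=shot('scene'); s=W2[np.hypot(W2[...,0]-.566,W2[...,1]-.038)<.028]; print([(round(float(b),3),int(a)) for a,b in zip(*np.histogram(s[:,2],np.arange(.12,.172,.004)))])
E
python3 cp.py
```

```text
[0.61125351 0.27972062 0.20378457] [0.49559889 0.03119876 0.30958315]
tool yaw psi 7.345995193913851 Rxy [[-0.992, -0.128], [-0.128, 0.992]]
wing (np.float64(0.6124), np.float64(0.2797), array([49.55, 14.7 ]), 'yaw', np.float64(8.8)) cap disc (array([0.6097, 0.28  ]), 379, np.float64(0.32))
delta tool units [-0.028 -0.004] dz 3.845
[(0.12, 9), (0.124, 9), (0.128, 8), (0.132, 5), (0.136, 4), (0.14, 18), (0.144, 25), (0.148, 64), (0.152, 14), (0.156, 3), (0.16, 8), (0.164, 9)]
```

Request:
play_rows --moves '[[[0,0,0.9,0,0,-0.1,1],[0,0,1.8,0,0,-0.1,1],[0,0,2.6,0,0,-0.1,1],[0,0,3.2,0,0,-0.1,1],[0,0,3.6,0,0,-0.1,1],[0,0,3.83,0,0,-0.1,1],[0,0,3.83,0,0,-0.1,0.6],[0,0,3.83,0,0,-0.1,0.3],[0,0,3.83,0,0,-0.1,0.2],[0,0,3.83,0,0,-0.1,0.2]]]'

```text
time_s: 28.35
tcp_pos: [0.612, 0.28, 0.0518]
tool_rot: [-0.069, 0.998, 0.0, 0.002]
ft_force: [-0.3, 0.1, 0.2]
finger_gap: 0.0387
grip_force: 0.0
```

Request:
play_rows --moves '[[[0,0,0,0,0,0,0.05],[0,0,0,0,0,0,0.05],[0,0,0,0,0,0,0.05],[0,0,0,0,0,0,0.05],[0,0,0,0,0,0,0.05],[0,0,0,0,0,0,0.05]]]'

```text
time_s: 28.85
tcp_pos: [0.6115, 0.2798, 0.0512]
tool_rot: [-0.069, 0.998, 0.0, 0.001]
ft_force: [-0.5, -0.2, 6.2]
finger_gap: 0.0125
grip_force: 60.8
```

Request:
play_rows --moves '[[[0,0,-1,0,0,0,0.05],[0,0,-2,0,0,0,0.05],[0,0,-3,0,0,0,0.05],[0,0,-4,0,0,0,0.05],[0,0,-5,0,0,0,0.05],[0.4,-0.8,-5.5,0,0,1.2,0.05],[0.8,-1.6,-5.5,0,0,2.4,0.05],[1.2,-2.5,-5.5,0,0,3.6,0.05],[1.6,-3.4,-5.5,0,0,4.5,0.05],[1.95,-3.8,-5.5,0,0,4.5,0.05]]]'

```text
time_s: 29.68
tcp_pos: [0.5533, 0.1146, 0.2695]
tool_rot: [0.129, 0.992, -0.001, -0.0]
ft_force: [-0.4, -0.2, -1.1]
finger_gap: 0.0127
grip_force: 59.8
```

Request:
play_rows --moves '[[[0,0,0,0,0,0,0.05],[0,0,0,0,0,0,0.05],[0,0,0,0,0,0,0.05],[0,0,0,0,0,0,0.05]]]'

```text
time_s: 30.02
tcp_pos: [0.555, 0.1192, 0.2697]
tool_rot: [0.126, 0.992, 0.0, 0.0]
ft_force: [0.8, 0.3, -1.0]
finger_gap: 0.0127
grip_force: 59.8
```

```bash
cat > cq.py <<'E'
from wh import *
print('psi',np.degrees(np.arctan2(*Rm[[1,0],1]))-90, 'Rxy',Rm[:2,:2].round(3).tolist())
k=(np.hypot(W[...,0]-x,W[...,1]-y)<.028)&(W[...,2]>z-.038)&(W[...,2]<z-.018); zd=np.median(W[...,2][k]); print('cap disc top rel',zd-z)
f=fit(np.array([x,y]),zd,.029,.003,.008)
if f: print('cap',f,'off tool',(Rm[:2,:2].T@(f[0]-[x,y])).round(4))
H=np.array([.566,.039])
c,mk,X,Y=bev(p,d,m,T,*H,.166,.03,.004); print('head',rect(mk,X,Y) if mk.sum()>200 else None)
print('ring',fit(H,.150,.029))
cv2.imwrite('pics/cq%d.png'%int(100*st['time_s']),p)
E
python3 cq.py; ls pics
```

```text
[0.55492575 0.11929303 0.2696345 ] [ 0.04953582  0.30240865 -2.33187138]
psi -14.448369136773962 Rxy [[-0.968, 0.25], [0.25, 0.968]]
cap disc top rel -0.02939777391500259
cap (array([0.5572, 0.1192]), 301, np.float64(0.5)) off tool [-0.0022  0.0005]
head (np.float64(0.565), np.float64(0.0404), array([12.95, 23.5 ]), 'yaw', np.float64(166.9))
ring (array([0.5654, 0.0392]), 379, np.float64(0.86))
b1.png
b2.png
b3.png
cq3006.png
fl.png
rg.png
s1.png
s2.png
scene0.png
side0.png
wh1580.png
```

```bash
python3 - <<'E'
from wh import *
f=lambda h,a,s:bev(p,d,m,T,x+a[0],y+a[1],h,s,.004)
zt=z-.0294
A,mk,X,Y=f(zt,(0,0),.04); A=cv2.resize(A,(400,400),interpolation=cv2.INTER_CUBIC); cv2.circle(A,(200,200),int(.029/.08*400),(0,0,255),1)
cv2.drawMarker(A,(200,200),(0,255,0))
B,mk,X,Y=f(zt+.022,(0,0),.04); B=cv2.resize(B,(400,400),interpolation=cv2.INTER_CUBIC)
u=Rm[:2,0]; v=Rm[:2,1]
q=[(s*.025*u+t*.007*v) for s,t in((1,1),(1,-1),(-1,-1),(-1,1))]
cv2.polylines(B,[np.array([[200-w[1]*5000,200-w[0]*5000] for w in q],np.int32)],True,(0,0,255),1)
cv2.imwrite('pics/cap_h.png',np.hstack([A,B]))
E
```

```text
[0.55485372 0.11929528 0.26959657] [-0.07438706  0.0852191  -0.99739003]
```

View pics/cap_h.png

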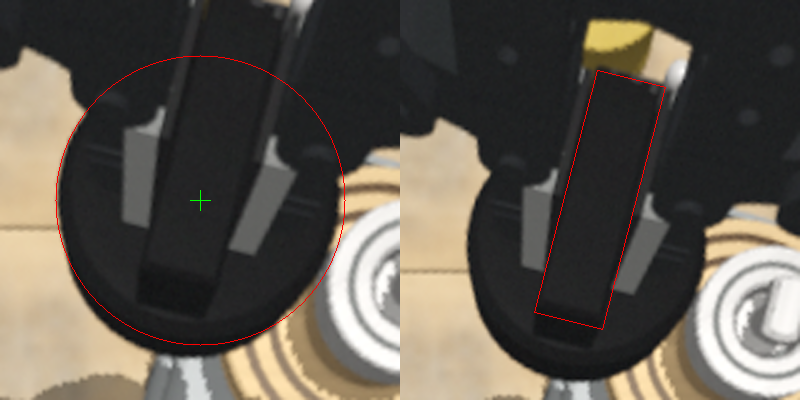

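The in-hand view shows the wing box matching within about 0.5 mm (right panel, ends at y≈75 and 320). Moving over the head.

Request:
play_rows --moves '[[[-0.3,-0.8,0,0,0,0,0.05],[-0.6,-1.5,0,0,0,0,0.05],[-0.74,-1.89,0,0,0,0,0.05],[-0.74,-1.89,0.4,0,0,0,0.05],[-0.74,-1.89,0.8,0,0,0,0.05],[-0.74,-1.89,1.15,0,0,0,0.05],[-0.74,-1.89,1.15,0,0,0,0.05],[-0.74,-1.89,1.15,0,0,0,0.05],[-0.74,-1.89,1.15,0,0,0,0.05]]]'

```text
time_s: 30.87
tcp_pos: [0.565, 0.0381, 0.2244]
tool_rot: [0.126, 0.992, 0.0, 0.001]
ft_force: [1.4, -0.3, -1.4]
finger_gap: 0.0123
grip_force: 59.8
```

Request:
play_rows --moves '[[[0,0,0.05,0,0,0,0.05],[0,0,0.1,0,0,0,0.05],[0,0,0.14,0,0,0,0.05],[0,0,0.18,0,0,0,0.05],[0,0,0.18,0,0,0,0.05]]]'

```text
time_s: 31.28
tcp_pos: [0.564, 0.0377, 0.2165]
tool_rot: [0.126, 0.992, -0.0, -0.0]
ft_force: [0.6, -0.1, -1.9]
finger_gap: 0.0127
grip_force: 59.8
```

Request:
play_rows --moves '[[[-0.01,0.02,0,0,0,0,0.05],[-0.01,0.02,0.04,0,0,0,0.05],[-0.01,0.02,0.08,0,0,0,0.05],[-0.01,0.02,0.12,0,0,0,0.05],[-0.01,0.02,0.12,0,0,0,0.05]]]'

```text
time_s: 31.7
tcp_pos: [0.5645, 0.0383, 0.2114]
tool_rot: [0.127, 0.992, 0.0, -0.0]
ft_force: [-0.9, 0.6, -0.5]
finger_gap: 0.0125
grip_force: 59.8
```

Request:
play_rows --moves '[[[0,0,0.04,0,0,0,0.05],[0,0,0.08,0,0,0,0.05],[0,0,0.12,0,0,0,0.05],[0,0,0.15,0,0,0,0.05],[0,0,0.15,0,0,0,0.05]]]'

```text
time_s: 32.12
tcp_pos: [0.5646, 0.0383, 0.2054]
tool_rot: [0.126, 0.992, -0.0, -0.0]
ft_force: [-0.5, 0.1, -1.6]
finger_gap: 0.0125
grip_force: 59.8
```

Request:
play_rows --moves '[[[0,0,0.03,0,0,0,0.05],[0,0,0.06,0,0,0,0.05],[0,0,0.06,0,0,0,0.05]]]'

```text
time_s: 32.37
tcp_pos: [0.5646, 0.0383, 0.2032]
tool_rot: [0.126, 0.992, -0.0, -0.0]
ft_force: [1.0, 0.1, -2.5]
finger_gap: 0.0124
grip_force: 59.8
```

Request:
play_rows --moves '[[[0,0,0.03,0,0,0,0.05],[0,0,0.05,0,0,0,0.05],[0,0,0.05,0,0,0,0.05]]]'

```text
time_s: 32.62
tcp_pos: [0.5648, 0.0383, 0.2013]
tool_rot: [0.127, 0.992, -0.0, -0.0]
ft_force: [0.7, -0.7, -2.1]
finger_gap: 0.0127
grip_force: 59.9
```

Request:
play_rows --moves '[[[0,0,0.03,0,0,0,0.05],[0,0,0.04,0,0,0,0.05],[0,0,0.04,0,0,0,0.05]]]'

```text
time_s: 32.87
tcp_pos: [0.5649, 0.0383, 0.2012]
tool_rot: [0.126, 0.992, -0.0, 0.0]
ft_force: [-2.5, -0.8, 6.4]
finger_gap: 0.0125
grip_force: 61.0
```

Request:
play_rows --moves '[[[0,0,-0.02,0,0,1,0.05],[0,0,-0.02,0,0,2,0.05],[0,0.01,-0.02,0,0,3,0.05],[0,0.01,-0.02,0,0,4,0.05],[0,0.01,-0.02,0,0,5,0.05],[0,0.02,-0.02,0,0,6,0.05],[0,0.02,-0.02,0,0,7,0.05],[0,0.02,-0.02,0,0,8,0.05],[-0.01,0.02,-0.02,0,0,9,0.05],[-0.01,0.02,-0.02,0,0,9,0.05]]]'

```text
time_s: 33.7
tcp_pos: [0.5659, 0.0389, 0.2012]
tool_rot: [0.497, 0.868, 0.0, 0.001]
ft_force: [-1.4, 0.1, 1.5]
finger_gap: 0.0125
grip_force: 60.3
```

```bash
python3 -c "
from h import *;s=bot.read_state();print(s['tcp_pos'],s['ft_force'],s['torque'],np.degrees(np.arctan2(*R.from_quat(s['tool_rot']).as_matrix()[[1,0],1]))-90,s['q'][5])"
```

```text
[0.56593268 0.03891568 0.20121953] [-1.37320045  0.11525081  1.50627791] [-0.00548366 -0.04443572 -0.0562966 ] -59.6214736216908 -0.6585085254664392
```

Request:
play_rows --moves '[[[0,0,0,0,0,1.2,0.05],[0,0,0,0,0,2.4,0.05],[0,0,0,0,0,3.6,0.05],[0,0,0,0,0,4.8,0.05],[0,0,0,0,0,6,0.05],[0,0,0,0,0,7,0.05],[0,0,0,0,0,8,0.05],[0,0,0,0,0,8.6,0.05],[0,0,0,0,0,8.9,0.05],[0,0,0,0,0,8.9,0.05]]]'

```text
time_s: 34.53
tcp_pos: [0.566, 0.0388, 0.2012]
tool_rot: [0.788, 0.616, 0.001, 0.001]
ft_force: [0.0, 0.0, 2.8]
finger_gap: 0.0124
grip_force: 60.4
```

```bash
python3 -c "
from h import *;s=bot.read_state();print(s['tcp_pos'],s['ft_force'],s['torque'],np.degrees(np.arctan2(*R.from_quat(s['tool_rot']).as_matrix()[[1,0],1]))-90,s['q'][5])"
```

```text
[0.56600878 0.03877967 0.20121077] [0.03594747 0.02848888 2.75069241] [-0.10289722  0.01091502 -0.03976345] -103.93675792532966 0.11500165648265712
```

Request:
play_rows --moves '[[[0,0,-0.02,0,0,0,0.4],[0,0,-0.02,0,0,0,0.6],[0,0,-0.02,0,0,0,0.6],[0,0,-0.02,0,0,0,0.6],[0,0,-0.3,0,0,0,0.6],[0,0,-1,0,0,0,0.6],[0,0,-2,0,0,0,0.6],[0,0,-2.8,0,0,0,0.6],[0,0,-2.8,0,0,0,0.6],[0,0,-2.8,0,0,0,0.6]]]'

```text
time_s: 35.37
tcp_pos: [0.5664, 0.0389, 0.3149]
tool_rot: [0.788, 0.616, 0.002, 0.002]
ft_force: [-0.6, 0.1, 0.2]
finger_gap: 0.0514
grip_force: 0.0
```

```bash
python3 - <<'E'
from wh import *
H=np.array([.566,.039])
c,mk,X,Y=bev(p,d,m,T,*H,.195,.05,.004); print('wing',rect(mk,X,Y)); print('cap',fit(H,.173,.029))
print('wheel disc',fit(H,.110,.058))
q,d2,m2,T2,W2=shot('side')
s=W2[np.hypot(W2[...,0]-.566,W2[...,1]-.038)<.055]; print([(round(float(b),3),int(a)) for a,b in zip(*np.histogram(s[:,2],np.arange(.08,.21,.004)))])
cv2.imwrite('pics/end.png',np.hstack([cv2.resize(q[160:260,200:320],(400,333)),cv2.resize(c,(333,333))]))
E
```

```text
[0.56516351 0.0390564  0.31289688] [ 0.47122833 -0.64715527 -0.33109694]
wing (np.float64(0.566), np.float64(0.0392), array([49.6, 14.1]), 'yaw', np.float64(76.1))
cap (array([0.5658, 0.0369]), 399, np.float64(0.32))
wheel disc (array([0.5669, 0.0389]), 755, np.float64(0.48))
[(0.08, 17), (0.084, 15), (0.088, 6), (0.092, 13), (0.096, 6), (0.1, 12), (0.104, 115), (0.108, 189), (0.112, 18), (0.116, 17), (0.12, 16), (0.124, 13), (0.128, 8), (0.132, 19), (0.136, 9), (0.14, 18), (0.144, 21), (0.148, 16), (0.152, 16), (0.156, 16), (0.16, 14), (0.164, 18), (0.168, 62), (0.172, 31), (0.176, 14), (0.18, 10), (0.184, 8), (0.188, 16), (0.192, 28), (0.196, 4), (0.2, 0), (0.204, 0)]
```

View pics/end.png

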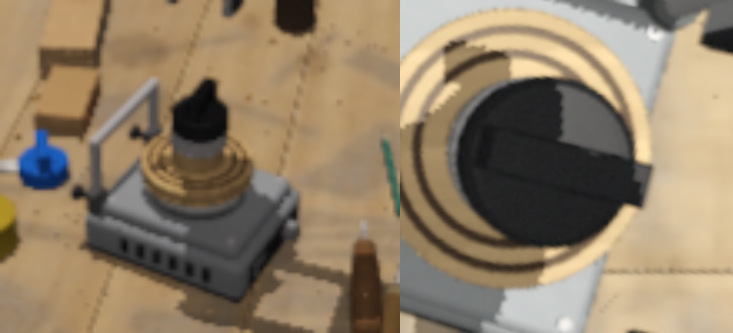

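The stack stands level, with the cap at its seated height. The wing is at 76°, crosswise to the slots at −14.5°.

```bash
python3 -c "
from h import *;print(bot.hand_in())"
```

```text
the job is handed in; nothing more can be done
None
```

The honing head is built and handed in: flange, wheel and ring are seated in order, the cap is turned about 89° clockwise with its wing crosswise to the slots, all of it is released, and the arm is clear after about 36 s.

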